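# Dock the board carriage of a test slide

### The job

A circuit board rides in the tray of a carriage that is locked on its slide rail. With the fingertips press the lock button on the carriage down, keep it down while you push the carriage along the rail in one go until it stops against the contact head, and only then let the button up and move clear. Lift nothing, do not touch the circuit board, and leave the other things on the bench where they are.

Things in the scene. Friction and masses are not known exactly. Their poses are not given: they have to be found in the camera images.
- button_top (a point): centre of the top face of the lock button, a ribbed black rectangular cap on the carriage's end far from the contact head: 52 mm (x) by 36 mm (y), 45.5 mm above the bench, 10 mm above the carriage deck. Axes are the rail's: x across it, y along it towards the contact head (the sliding direction), z up
- thumb_wall (a point): centre of the face, towards the button, of the upright aluminium wall fixed on the carriage between button and tray, 51.5 mm above the bench; axes as the rail's. 84 mm wide (x), 6 mm thick (y), top 67.5 mm above the bench. The face is 23 mm from the button's centre towards +y; a fingertip that holds the button down pushes against it
- lock_button (a joint): depression of the lock button in m: 0 up (locked), 0.007 fully down. It springs up, begins to yield at 2.5 N and is fully down at 5.3 N; the parked carriage is caught by a hidden tooth and comes free once the button is 3 mm down
- carriage (a joint): travel of the carriage along the rail in m: 0 at the start; the stop is met after 0.10 to 0.18, depending on where the contact head is clamped. It slides with about 1.5 N of friction when unlocked; with the button up it is caught where it is parked, and elsewhere a brake drags on it
- carriage_front (a point): centre of the front end face of the carriage (the grey block, 84 mm wide, 150 mm long, deck 35.5 mm above the bench), 28 mm above the bench; axes as the rail's. The button's centre is 120 mm behind it (towards -y)
- stop_face (a point): point on the face of the contact head, 28 mm above the bench on the rail's centre line; axes as the rail's. The carriage is home when carriage_front meets this point. The contact head is a grey block clamped over the rail, 90 mm wide, 40 mm long, 70 mm high (76 mm with its screw), with a row of thin brass pins that reach 8 mm out of its face
- board: circuit board lying loose in the carriage's tray beyond the thumb wall, 60 x 76 mm, 4 mm thick, parts up to 22 mm above its underside; origin at the centre of its underside. The tray's rim is 7 mm high. Not to be touched
- spool: aluminium solder spool, 48 mm diameter, 42 mm tall, standing; origin at its middle on the bench; leave alone
- flux_jar: small round jar, 48 mm diameter, 50 mm tall; origin at its middle on the bench; leave alone
- meter: small grey box meter with a knob, 44 x 70 mm, 40 mm tall; origin at its middle on the bench; leave alone
- screwdriver: screwdriver about 150 mm long, lying on the bench; origin under it, near its middle; leave alone
Things that resemble listed ones, but are neither listed nor needed, are in the scene too. Leave any black, pink or purple look-alike of the part that bears stop_face alone.

How it is judged (in metres and radians):
On the way, in this order (a step that is already met when the one before it is completed fails the run):
1. the lock button is pressed while the carriage is still where it was parked (value of joint lock_button above 0.0025 m and distance of carriage_front from where it was at the start of the episode below 0.01 m), for 0.05 s.
2. the carriage has come up against the contact head with the button still held down (y of carriage_front in the frame of stop_face above -0.004 m and value of joint lock_button above 0.001 m), for 0.1 s.
At the end, for the whole second after the job is handed in: The carriage rests within 4 mm of the contact head's face, the lock button is up again (less than 1 mm down), the circuit board lies flat in its tray, and the other things are within 20 mm of where they were (y of carriage_front in the frame of stop_face above -0.004 m and value of joint lock_button below 0.001 m and velocity of joint carriage between -0.01 and 0.01 m/s and horizontal distance between board and carriage_front below 0.056 m and height (world z) of board below 0.039 m and angle between board's own z axis and vertical below 0.1 rad and linear speed of board below 0.02 m/s and distance of each of spool, flux_jar, meter, screwdriver from where it was at the start of the episode below 0.02 m); the robot touches nothing.
It fails at once if the button came up (less than 1 mm down) on the way: carriage more than 10 mm from where it was parked and more than 4 mm from the contact head (distance of carriage_front from where it was at the start of the episode above 0.01 m and y of carriage_front in the frame of stop_face below -0.004 m and value of joint lock_button below 0.001 m).
It fails at once if the circuit board was touched by the robot (more than 0.5 N) (contact force between any of the fingers, the arm and board above 0.5 N).
It fails at once if the circuit board was lifted out of the tray (height (world z) of board above 0.045 m).
It fails at once if another thing on the bench was moved by more than 20 mm (distance of any of spool, flux_jar, meter, screwdriver from where it was at the start of the episode above 0.02 m).
It also fails if it takes over 35 s, if anything falls off the work surface, if the arm or the gripper's body presses on something with over 40 N, if the wrist force passes 120 N, or if a joint passes its speed limit or range.

### The arm

A 6-joint arm with a two-finger parallel gripper is mounted at the origin on the work surface. World frame = base frame: x ahead of the robot, y to its left, z up, the work surface at z = 0. Lengths are in mm, angles in degrees, forces in N, time in s.
With the tool pointing down it reaches from about 275 to 975 mm from the base axis. Payload 8.4 kg.
Tool frame: the origin (TCP) lies between the finger pads; the fingertips stand bot.tip_extent ahead of it and the grasp point (between the pads) lies 2 mm behind it (bot.tip_extent is the distance from the TCP to the fingertips, in mm); z points along the fingers, y is the line along which they close (so a half turn about z gives the same grasp; the last joint's range is limited). The gripper opens to 92 mm and grips with 3 to 60 N. Pads are 20 mm wide; open, the fingers measure 128 mm over their backs; the gripper's body (75 mm by 189 mm) begins 69 mm behind the grasp point.
Start: joints at [70.68, 20.225, 93.587, -0, 66.188, -0.138], TCP at [205.361, 590.3, 231.583] pointing down, gripper open.
Joint ranges: [-150.9, 150.9], [-52.94, 120.26], [3.33, 152.33], [-74.26, 254.26], [0, 154.13], [-172.89, 172.89]. Speed limits (degrees/s): [127.2, 127.2, 159.86, 180, 180, 180].

### API

Orientations are given as a 3x3 rotation matrix whose columns are the frame's x, y, z axes.
In Python, from cell import bot gives the robot as it stands.
- The arm moves only by the tool send_rows, never from a script. Its argument "commands" is a list of rows, each a list of 3 entries, a list of its own where there are three numbers: the shift along the tool's x, y, z normalised to -1 to 1, where 1 is 0.5 m, then the turn, a rotation vector about the tool's x, y, z normalised to -1 to 1, where 1 is 180 degrees, then the opening, from 0 (shut) to 1 (fully open). In form: [[[tx, ty, tz], [ax, ay, az], fingers], ...]. A call has 1 to 20 rows; each row is the pose to reach, as a shift and turn from the pose commanded when the call began, along the tool's axes at that moment, turning the shorter way round; what a row does not reach only later rows make up. A row lasts 1/10 s, in which the tool goes at most 50 mm and 8.59 degrees, less where a joint would pass 70% of its speed; a pose out of reach is approached as far as the arm can. A call with a number of a shift or a turn outside -1 to 1 is refused whole. A call with a gripper value outside its range is refused whole. The fingers move at their own pace and stop on an object; "force" is the grip in N (left out, the last holds). Time passes only in rows, so rows that repeat a pose let the fingers close. It gives the time, the measured TCP pose, the force, the opening and the grip force at its end, in the units of the state.
- bot.sense(): the state, without advancing time (a new reading comes with each control period).
- bot.grab_frame(name): name is "side" or "top" or "wrist"; returns a dict with "color" (384x512x3 uint8, red, green, blue), "intrinsics" (3x3 intrinsics, pixels), "extrinsics" (4x4, takes a point from camera to world coordinates). Camera axes: x right, y down, z forward; pixel columns grow to the right and rows downward; lengths in mm; the calibration is good to about 2 mm. A picture is of the moment at which its call begins. There is no depth.
- bot.hand_in(): hands the job in; it is judged then, once.
The state is a dict: "t": time; "qpos": joint angles; "joint_vel": joint speeds; "joint_torque": joint torques, N m; "eef_pos": TCP position; "tool_rot": TCP orientation; "wrist_force": force on the tool from outside, world axes, zero at the start; "moment": the same for the moment, N m; "finger_gap": finger opening in mm; "finger_force": force on a finger pad.
Only numpy, scipy, OpenCV 4.12 (cv2) and the standard library are available. Lean on these libraries where they do the work, as an engineer would, in place of code of your own. Each camera call takes 0.05 s, during which the arm holds its last target. There are 200 camera calls.

## Working session

There is one attempt and no reset: what is moved stays moved. The work goes in short steps, Python scripts to look and compute and a tool call to move; the robot and the scene stay as the last step left them, time stands still between calls to the robot, and variables do not carry over. Pictures are saved under pics/ and viewed, at most 10 in all, crops included, and the job is handed in when it is done.

Besides the shell and the picture viewer there is one more tool, called after "Call:" as name([rows], argument=value, ...), one row to a line, values as JSON. send_rows: Moves the arm, as the interface text tells. Scaled input: -1 to 1 covers 0.5 m each way for a shift and 180 degrees each way for a turn. Its arguments: {"type":"object","properties":{"commands":{"type":"array"},"force":{"type":"number"}},"required":["commands"]}

```bash
mkdir -p pics
python3 - <<'E'
from cell import bot
import cv2,numpy as np,pickle
s=bot.sense();print(s,bot.tip_extent)
d={n:bot.grab_frame(n) for n in("side","top")}
pickle.dump(d,open('f0.pkl','wb'))
for n in d:
    print(n,d[n]['intrinsics'],d[n]['extrinsics'])
im=np.hstack([d['top']['color'],d['side']['color']])[:,:,::-1]
cv2.imwrite('pics/top0.png',cv2.resize(d['top']['color'][:,:,::-1],(800,600)))
cv2.imwrite('pics/side0.png',cv2.resize(d['side']['color'][:,:,::-1],(800,600)))
E
```

```text
{'t': 0.0, 'qpos': array([ 7.06800466e+01,  2.02629584e+01,  9.36286003e+01,  4.81567986e-04,
        6.61880675e+01, -1.36264314e-01]), 'joint_vel': array([-0.04556845,  0.01592006, -0.01390069,  0.0098708 , -0.07760527,
        0.07853277]), 'joint_torque': array([ 6.38879396e-05, -5.93832672e+01, -3.34225488e+01,  6.96115941e-02,
        2.32528331e-02, -1.52031366e-04]), 'eef_pos': array([205.20211549, 589.85356337, 230.86209207]), 'tool_rot': array([[-9.44468834e-01,  3.28600674e-01, -4.67042098e-04],
       [ 3.28601006e-01,  9.44467927e-01, -1.30893337e-03],
       [ 1.09898958e-05, -1.38971728e-03, -9.99999034e-01]]), 'wrist_force': array([-0.36145175, -0.43581299,  0.32479754]), 'moment': array([ 0.01421544, -0.02699786,  0.02231716]), 'finger_force': 0.0, 'finger_gap': 91.71442102491109} 17.0
side [[350.30118641   0.         252.10940125]
 [  0.         350.30118641 189.57957528]
 [  0.           0.           1.        ]] [[ 8.76190456e-01 -2.79700514e-01  3.92502110e-01  2.62596210e+02]
 [-4.81916237e-01 -5.20018322e-01  7.05221727e-01 -4.18784445e+02]
 [ 6.85740918e-03 -8.07061687e-01 -5.90427311e-01  5.36587006e+02]
 [ 0.00000000e+00  0.00000000e+00  0.00000000e+00  1.00000000e+00]]
top [[451.14021222   0.         262.54250031]
 [  0.         451.14021222 196.56214144]
 [  0.           0.           1.        ]] [[ 2.75179169e-03 -9.96951036e-01  7.79811463e-02  5.04009439e+02]
 [-9.99994282e-01 -2.89668985e-03 -1.74506272e-03  1.40558057e+02]
 [ 1.96562929e-03 -7.79758984e-02 -9.96953307e-01  9.81811745e+02]
 [ 0.00000000e+00  0.00000000e+00  0.00000000e+00  1.00000000e+00]]
```

View pics/top0.png

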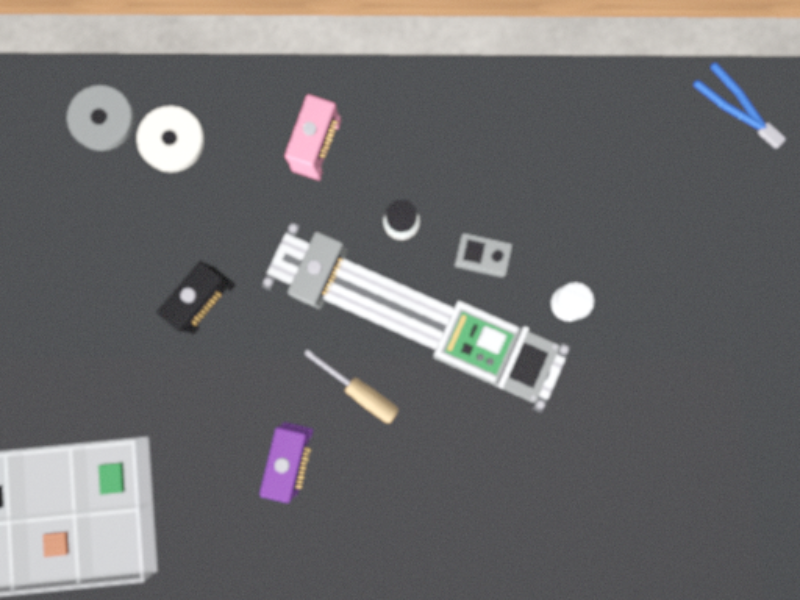

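View pics/side0.png

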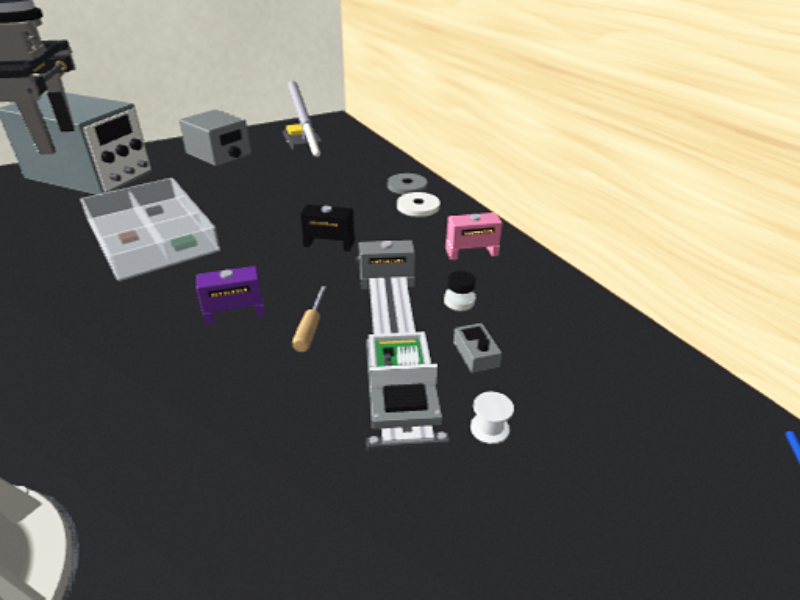

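The top view (800 px scale) shows these candidates for the part with stop_face:
- Grey contact head on the rail at (316,268). This is my choice: it is grey and clamped over the rail.
- Look-alikes: pink at (312,136), black at (192,297) and purple at (285,465).

The button is the black cap on the carriage at (529,366). The meter's dark screen at (474,251) could be taken for it. The thumb wall is the white bar at (514,357), and the spool stands nearby at (572,301).

The side view agrees: button at (405,398), wall at (403,375), head at (387,262).

```bash
cat > h.py <<'E'
import numpy as np,cv2
def ray(f,uv,z):
    K,T=f['intrinsics'],f['extrinsics']
    d=T[:3,:3]@np.linalg.solve(K,[uv[0],uv[1],1]);o=T[:3,3]
    return o+d*(z-o[2])/d[2]
def blob(mask,seed,r=6):
    n,l,st,c=cv2.connectedComponentsWithStats(mask.astype(np.uint8),connectivity=4)
    w=l[seed[1]-r:seed[1]+r+1,seed[0]-r:seed[0]+r+1];k=np.bincount(w[w>0]).argmax()
    return (l==k).astype(np.uint8),c[k],st[k]
E
python3 - <<'E'
from h import *;import pickle
d=pickle.load(open('f0.pkl','rb'))
def rect(f,thr,seed,z,lab,inv=True):
    g=cv2.cvtColor(f['color'],cv2.COLOR_RGB2GRAY)
    m,c,st=blob(g<thr if inv else g>thr,seed)
    r=cv2.minAreaRect(np.argwhere(m)[:,::-1].astype(np.float32));print(lab,r,st[4],ray(f,r[0],z).round(1),ray(f,c,z).round(1))
    b=np.array([ray(f,p,z)[:2] for p in cv2.boxPoints(r)]);print(b.round(1).tolist(),np.linalg.norm(np.diff(b,axis=0),axis=1))
    return m
m=rect(d['top'],50,(338,234),45.5,'btn')
t=d['top']
g=cv2.cvtColor(t['color'],cv2.COLOR_RGB2GRAY);print(g[222:246:2,326:352:2]);print('bg',g[300,350])
rect(d['side'],45,(259,255),45.5,'btn side')
h=rect(t,110,(205,180),70,'head',False) 
for n,p in dict(a=(293,229),b=(267,283),c=(564,350),d=(540,406)).items():print(n,ray(t,np.array(p)*.64,12))
print('screw',ray(t,np.array((314,267))*.64,76))
a=cv2.resize(t['color'][200:270,270:370,::-1],None,fx=5,fy=5,interpolation=cv2.INTER_CUBIC)
b=cv2.resize(t['color'][140:210,160:260,::-1],None,fx=5,fy=5,interpolation=cv2.INTER_CUBIC)
s=cv2.resize(d['side']['color'][215:285,220:300,::-1],(400,350),interpolation=cv2.INTER_CUBIC)
s=np.pad(s,((0,0),(0,100),(0,0)))
cv2.imwrite('pics/crop.png',cv2.resize(np.vstack([a,s]),(428,600)))
E
```

```text
Traceback (most recent call last):
  File "h.py", line 8, in blob
    w=l[seed[1]-r:seed[1]+r+1,seed[0]-r:seed[0]+r+1];k=np.bincount(w[w>0]).argmax()
                                                       ~~~~~~~~~~~~~~~~~~~~~~~~~~^^
ValueError: attempt to get argmax of an empty sequence
```

Run:
```python
from h import *;import pickle
d=pickle.load(open('f0.pkl','rb'))
def rect(f,thr,seed,z,lab,inv=True):
    g=cv2.cvtColor(f['color'],cv2.COLOR_RGB2GRAY)
    m,c,st=blob(g<thr if inv else g>thr,seed)
    r=cv2.minAreaRect(np.argwhere(m)[:,::-1].astype(np.float32));print(lab,r,st[4],ray(f,r[0],z).round(1),ray(f,c,z).round(1))
    b=np.array([ray(f,p,z)[:2] for p in cv2.boxPoints(r)]);print(b.round(1).tolist(),np.linalg.norm(np.diff(b,axis=0),axis=1).round(1))
t=d['top']
g=cv2.cvtColor(t['color'],cv2.COLOR_RGB2GRAY);print(g[222:248:3,322:356:3],'bg',g[300,350])
rect(t,95,(338,234),45.5,'btn')
rect(d['side'],60,(259,255),45.5,'btn side')
for n,p in dict(a=(293,229),b=(267,283),c=(564,350),d=(540,406)).items():print(n,ray(t,np.array(p)*.64,12).round(1))
print('screw',ray(t,np.array((314,267))*.64,76).round(1))
a=cv2.resize(t['color'][200:270,270:370,::-1],None,fx=5,fy=5,interpolation=cv2.INTER_CUBIC)
s=cv2.resize(d['side']['color'][215:285,220:320,::-1],(500,350),interpolation=cv2.INTER_CUBIC)
cv2.imwrite('pics/crop.png',cv2.resize(np.vstack([a,s]),(428,600)))
```

```text
[[166 180 176 250 107  64  72 137 181 187 189 211]
 [163 181 222 229  64  68  68  63  73 128 190 185]
 [177 173 253 142  68  68  61  65  67 109 187 215]
 [181 210 244  67  65  66  72  70  62 168 186 232]
 [172 249 176  65  60  71  62  69  88 186 210 241]
 [191 247  84  63  66  70  71  64 156 188 230 255]
 [240 207  64  67  66  65  67  74 183 179 248 252]
 [255 189 158 112  68  68  67 137 187 222 255 217]
 [228 189 191 189 175 113  77 180 191 250 255 143]] bg 83
btn ((337.9897155761719, 233.27320861816406), (15.636332511901855, 23.251428604125977), 23.96249008178711) 364 [501.5 -17.4  45.5] [501.4 -17.2  45.5]
[[486.1, 7.3], [530.0, -12.7], [517.0, -42.2], [473.1, -22.1]] [48.2 32.3 48.2]
btn side ((258.92413330078125, 254.21034240722656), (16.853221893310547, 27.305740356445312), 86.633544921875) 446 [500.4 -20.2  45.5] [500.1 -20.4  45.5]
[[486.2, 10.2], [535.0, -11.3], [514.0, -49.3], [467.7, -28.7]] [53.4 43.4 50.6]
a [688.4 302.3  12. ]
b [612.8 337.1  12. ]
c [521.4 -72.6  12. ]
d [445.  -38.7  12. ]
screw [626.6 263.7  76. ]
```

View pics/crop.png

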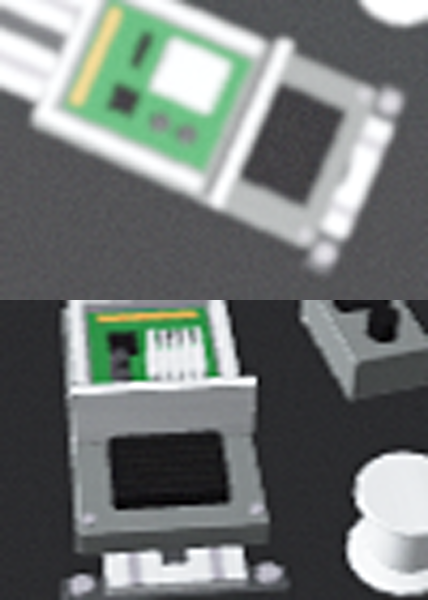

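Button confirmed in the crop: ribbed black cap, with the wall between it and the tray. Centre is about (501,-18), rail direction about 66° in world, expected travel about 168 mm. Next I move above it with the fingers shut and tool x along the rail.

Call:
send_rows([
  [[-0.96, -0.939, 0.163], [0, 0, 0.527], 0],
  [[-0.96, -0.939, 0.163], [0, 0, 0.527], 0],
  [[-0.96, -0.939, 0.163], [0, 0, 0.527], 0],
  [[-0.96, -0.939, 0.163], [0, 0, 0.527], 0],
  [[-0.96, -0.939, 0.163], [0, 0, 0.527], 0],
  [[-0.96, -0.939, 0.163], [0, 0, 0.527], 0],
  [[-0.96, -0.939, 0.163], [0, 0, 0.527], 0],
  [[-0.96, -0.939, 0.163], [0, 0, 0.527], 0],
  [[-0.96, -0.939, 0.163], [0, 0, 0.527], 0],
  [[-0.96, -0.939, 0.163], [0, 0, 0.527], 0],
  [[-0.96, -0.939, 0.163], [0, 0, 0.527], 0],
  [[-0.96, -0.939, 0.163], [0, 0, 0.527], 0],
  [[-0.96, -0.939, 0.163], [0, 0, 0.527], 0],
  [[-0.96, -0.939, 0.163], [0, 0, 0.527], 0],
  [[-0.96, -0.939, 0.163], [0, 0, 0.527], 0],
  [[-0.96, -0.939, 0.163], [0, 0, 0.527], 0],
  [[-0.96, -0.939, 0.163], [0, 0, 0.527], 0],
  [[-0.96, -0.939, 0.163], [0, 0, 0.527], 0],
  [[-0.96, -0.939, 0.163], [0, 0, 0.527], 0],
  [[-0.96, -0.939, 0.163], [0, 0, 0.527], 0],
], force=30)

```text
t: 2.1
eef_pos: [504.3, -10.2, 150.3]
tool_rot: [[0.406, 0.914, 0.0], [0.914, -0.406, -0.0], [0.0, 0.0, -1.0]]
wrist_force: [-0.5, 0.6, -0.4]
finger_gap: 0.4
finger_force: 0.0
```

Call:
send_rows([
  [[0, 0, 0.06], [0, 0, 0], 0],
  [[0, 0, 0.12], [0, 0, 0], 0],
  [[0, 0, 0.13], [0, 0, 0], 0],
  [[0, 0, 0.13], [0, 0, 0], 0],
])

```text
t: 2.5
eef_pos: [503.8, -10.7, 84.7]
tool_rot: [[0.407, 0.913, -0.002], [0.913, -0.407, 0.0], [-0.001, -0.002, -1.0]]
wrist_force: [-0.1, -0.2, 0.3]
finger_gap: 0.4
finger_force: 0.0
```

Run:
```python
from cell import bot
from h import *;import pickle
d={n:bot.grab_frame(n) for n in("side","wrist")}
pickle.dump(d,open('f1.pkl','wb'))
s=cv2.resize(d['side']['color'][170:290,190:350,::-1],(500,375),interpolation=cv2.INTER_CUBIC)
w=cv2.resize(d['wrist']['color'][:,:,::-1],(300,225))
w=np.pad(w,((0,150),(0,0),(0,0)))
cv2.imwrite('pics/near.png',np.hstack([s,w]));print(bot.sense()['eef_pos'])
```

```text
[505.12696639 -10.74767579  86.06944228]
```

View pics/near.png

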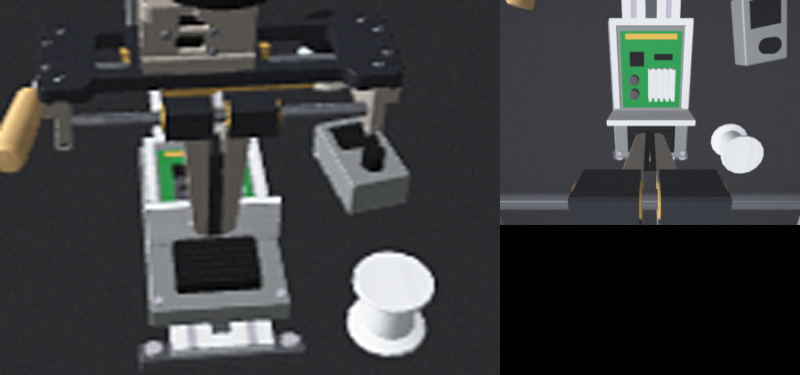

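The side crop shows the shut fingertips at (212,232), centred sideways over the button at (217,263) and just above the wall top. The meter and spool are clear of the gripper. I'll back off 3 mm from the wall and descend.

Call:
send_rows([
  [[-0.006, 0, 0], [0, 0, 0], 0],
  [[-0.006, 0, 0.02], [0, 0, 0], 0],
  [[-0.006, 0, 0.036], [0, 0, 0], 0],
  [[-0.006, 0, 0.036], [0, 0, 0], 0],
])

```text
t: 3.0
eef_pos: [502.3, -13.6, 66.0]
tool_rot: [[0.408, 0.913, -0.002], [0.913, -0.408, 0.0], [-0.001, -0.002, -1.0]]
wrist_force: [-0.6, -0.4, -1.1]
finger_gap: 0.4
finger_force: 0.0
```

Call:
send_rows([
  [[0, 0, 0.006], [0, 0, 0], 0],
  [[0, 0, 0.01], [0, 0, 0], 0],
  [[0, 0, 0.01], [0, 0, 0], 0],
])

```text
t: 3.3
eef_pos: [503.2, -13.6, 62.0]
tool_rot: [[0.407, 0.913, -0.0], [0.913, -0.407, -0.0], [-0.0, -0.0, -1.0]]
wrist_force: [-1.2, 0.1, 2.8]
finger_gap: 0.7
finger_force: 1.2
```

Call:
send_rows([
  [[0, 0, 0.006], [0, 0, 0], 0],
  [[0, 0, 0.011], [0, 0, 0], 0],
  [[0, 0, 0.011], [0, 0, 0], 0],
  [[0, 0, 0.011], [0, 0, 0], 0],
])

```text
t: 3.7
eef_pos: [503.3, -13.6, 56.7]
tool_rot: [[0.407, 0.913, 0.0], [0.913, -0.407, -0.0], [0.0, 0.0, -1.0]]
wrist_force: [-1.8, -0.2, 4.2]
finger_gap: 0.5
finger_force: 2.3
```

Call:
send_rows([
  [[0, 0, 0.003], [0, 0, 0], 0],
  [[0, 0, 0.005], [0, 0, 0], 0],
  [[0, 0, 0.005], [0, 0, 0], 0],
  [[0, 0, 0.005], [0, 0, 0], 0],
])

```text
t: 4.1
eef_pos: [503.5, -13.4, 55.5]
tool_rot: [[0.408, 0.913, 0.001], [0.913, -0.408, 0.0], [0.0, 0.0, -1.0]]
wrist_force: [-6.2, 0.9, 23.8]
finger_gap: 0.4
finger_force: 11.9
```

Call:
send_rows([
  [[0.006, 0, -0.0008], [0, 0, 0], 0],
  [[0.014, 0, -0.0008], [0, 0, 0], 0],
  [[0.024, 0, -0.0008], [0, 0, 0], 0],
  [[0.036, 0, -0.0008], [0, 0, 0], 0],
  [[0.05, 0, -0.0008], [0, 0, 0], 0],
  [[0.064, 0, -0.0008], [0, 0, 0], 0],
  [[0.078, 0, -0.0008], [0, 0, 0], 0],
  [[0.092, 0, -0.0008], [0, 0, 0], 0],
  [[0.106, 0, -0.0008], [0, 0, 0], 0],
  [[0.12, 0, -0.0008], [0, 0, 0], 0],
])

```text
t: 5.1
eef_pos: [527.9, 41.6, 55.6]
tool_rot: [[0.407, 0.913, 0.0], [0.913, -0.407, 0.0], [0.0, 0.0, -1.0]]
wrist_force: [-5.5, 1.1, 18.0]
finger_gap: 0.7
finger_force: 9.0
```

Call:
send_rows([
  [[0.014, 0, 0], [0, 0, 0], 0],
  [[0.028, 0, 0], [0, 0, 0], 0],
  [[0.042, 0, 0], [0, 0, 0], 0],
  [[0.056, 0, 0], [0, 0, 0], 0],
  [[0.07, 0, 0], [0, 0, 0], 0],
  [[0.084, 0, 0], [0, 0, 0], 0],
  [[0.098, 0, 0], [0, 0, 0], 0],
  [[0.112, 0, 0], [0, 0, 0], 0],
  [[0.126, 0, 0], [0, 0, 0], 0],
  [[0.14, 0, 0], [0, 0, 0], 0],
  [[0.154, 0, 0], [0, 0, 0], 0],
  [[0.168, 0, 0], [0, 0, 0], 0],
])

```text
t: 6.3
eef_pos: [562.2, 118.4, 55.7]
tool_rot: [[0.408, 0.913, 0.0], [0.913, -0.408, 0.0], [0.001, 0.0, -1.0]]
wrist_force: [-4.7, 0.3, 16.0]
finger_gap: 0.2
finger_force: 8.2
```

Call:
send_rows([
  [[0.01, 0, 0], [0, 0, 0], 0],
  [[0.018, 0, 0], [0, 0, 0], 0],
  [[0.026, 0, 0], [0, 0, 0], 0],
  [[0.032, 0, 0], [0, 0, 0], 0],
  [[0.038, 0, 0], [0, 0, 0], 0],
  [[0.044, 0, 0], [0, 0, 0], 0],
])

```text
t: 6.9
eef_pos: [571.1, 138.4, 55.7]
tool_rot: [[0.408, 0.913, 0.0], [0.913, -0.408, 0.0], [0.001, 0.0, -1.0]]
wrist_force: [-3.8, 0.3, 15.7]
finger_gap: 0.5
finger_force: 7.9
```

Call:
send_rows([
  [[0.004, 0, 0], [0, 0, 0], 0],
  [[0.008, 0, 0], [0, 0, 0], 0],
  [[0.008, 0, 0], [0, 0, 0], 0],
])

```text
t: 7.2
eef_pos: [572.2, 141.1, 55.6]
tool_rot: [[0.407, 0.914, -0.001], [0.914, -0.407, -0.001], [-0.001, -0.0, -1.0]]
wrist_force: [-5.1, -5.8, 18.4]
finger_gap: 0.5
finger_force: 9.0
```

Call:
send_rows([
  [[0.004, 0, 0], [0, 0, 0], 0],
  [[0.008, 0, 0], [0, 0, 0], 0],
  [[0.008, 0, 0], [0, 0, 0], 0],
])

```text
t: 7.5
eef_pos: [573.5, 143.6, 55.5]
tool_rot: [[0.407, 0.914, -0.002], [0.914, -0.407, -0.003], [-0.003, -0.0, -1.0]]
wrist_force: [-5.9, -11.6, 20.5]
finger_gap: 0.5
finger_force: 10.0
```

Run:
```python
from cell import bot
from h import *;import pickle
d={n:bot.grab_frame(n) for n in("side","wrist")}
pickle.dump(d,open('f2.pkl','wb'))
s=cv2.resize(d['side']['color'][110:230,190:350,::-1],(500,375),interpolation=cv2.INTER_CUBIC)
w=cv2.resize(d['wrist']['color'][:,:,::-1],(300,225))
w=np.pad(w,((0,150),(0,0),(0,0)))
cv2.imwrite('pics/home.png',np.hstack([s,w]));x=bot.sense();print(x['eef_pos'],x['wrist_force'])
```

```text
[573.48934992 143.55201098  55.58646457] [ -5.86311979 -10.36001325  19.9786105 ]
```

View pics/home.png

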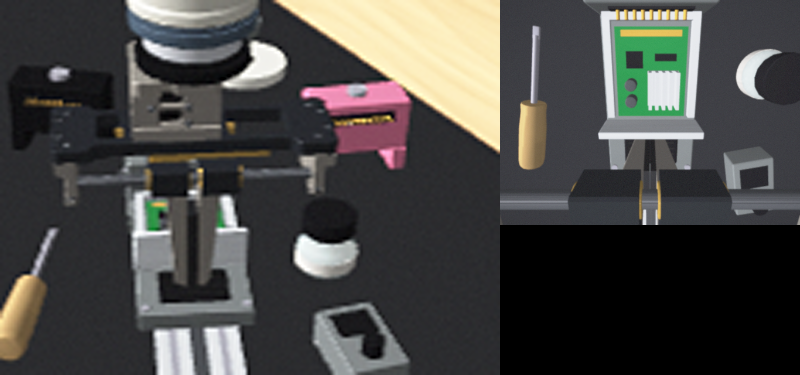

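The side crop shows the carriage at the far end, with the fingertips on the button at (195,285). In the wrist view the head's pins reach over the tray front at (650,15). The push force is rising, so I'll press on to be sure it is home.

Call:
send_rows([
  [[0.004, 0, 0], [0, 0, 0], 0],
  [[0.008, 0, 0], [0, 0, 0], 0],
  [[0.008, 0, 0], [0, 0, 0], 0],
])

```text
t: 7.9
eef_pos: [575.3, 147.2, 55.5]
tool_rot: [[0.407, 0.914, -0.001], [0.914, -0.407, -0.003], [-0.003, 0.0, -1.0]]
wrist_force: [-5.2, -10.0, 19.0]
finger_gap: 0.6
finger_force: 9.5
```

Run:
```python
from cell import bot
from h import *;import pickle
a=pickle.load(open('f2.pkl','rb'))
b={n:bot.grab_frame(n) for n in("side","wrist","top")}
pickle.dump(b,open('f3.pkl','wb'))
# side image shift of the carriage's near end/board vs. before
for n,(r0,r1,c0,c1) in dict(side=(195,216,232,272),wrist=(40,200,180,340)).items():
    g=[cv2.cvtColor(x[n]['color'],cv2.COLOR_RGB2GRAY)[r0:r1,c0:c1].astype(np.float32) for x in(a,b)]
    print(n,cv2.phaseCorrelate(*g))
t=b['top']['color'][:,:,::-1]
cv2.imwrite('pics/top3.png',cv2.resize(t[130:250,160:320],(800,600),interpolation=cv2.INTER_CUBIC))
x=bot.sense();print(x['eef_pos'],x['wrist_force'])
```

```text
side ((-0.00467296207776613, -0.09744391154238663), 1.023217970877886)
wrist ((-0.39660809841281264, 8.602390370614287), 0.6159962922334671)
[575.26253311 147.20745045  55.54068111] [ -5.51766039 -10.64492596  19.20718538]
```

View pics/top3.png

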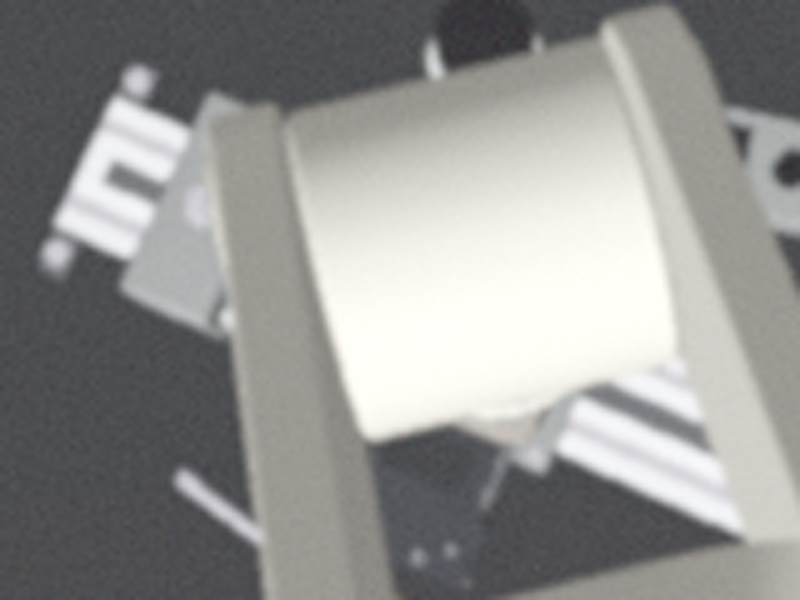

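The top view is mostly hidden by the arm, but the head at (185,200) is still square on its rail. The carriage stood still (0.1 px) while the fingertips slipped 4 mm on the button at a steady 12 N. Travel was 168 mm, as measured beforehand, so the carriage is home. I'll lift straight up.

Call:
send_rows([
  [[0, 0, -0.01], [0, 0, 0], 0],
  [[0, 0, -0.03], [0, 0, 0], 0],
  [[-0.006, 0, -0.05], [0, 0, 0], 0],
  [[-0.01, 0, -0.1], [0, 0, 0], 0],
  [[-0.02, 0, -0.18], [0, 0, 0], 0],
  [[-0.1, 0, -0.25], [0, 0, 0], 0],
  [[-0.2, 0, -0.3], [0, 0, 0], 0],
  [[-0.3, 0, -0.3], [0, 0, 0], 0],
  [[-0.4, 0, -0.3], [0, 0, 0], 0],
  [[-0.5, 0, -0.3], [0, 0, 0], 0],
  [[-0.5, 0, -0.3], [0, 0, 0], 0],
  [[-0.5, 0, -0.3], [0, 0, 0], 0],
])

```text
t: 9.25
eef_pos: [473.5, -80.4, 205.1]
tool_rot: [[0.41, 0.912, 0.001], [0.912, -0.41, 0.0], [0.0, 0.001, -1.0]]
wrist_force: [0.5, -0.0, 0.1]
finger_gap: 0.3
finger_force: 0.0
```

Run:
```python
from cell import bot
from h import *
a=bot.grab_frame('top');b=bot.grab_frame('side')
t=cv2.resize(a['color'][110:260,160:360,::-1],(400,300),interpolation=cv2.INTER_CUBIC)
s=cv2.resize(b['color'][130:280,180:380,::-1],(400,300),interpolation=cv2.INTER_CUBIC)
cv2.imwrite('pics/end.png',cv2.resize(np.hstack([t,s]),(800,300)));print(bot.sense()['wrist_force'])
```

```text
[-0.09553394  0.4371228  -0.14555945]
```

View pics/end.png

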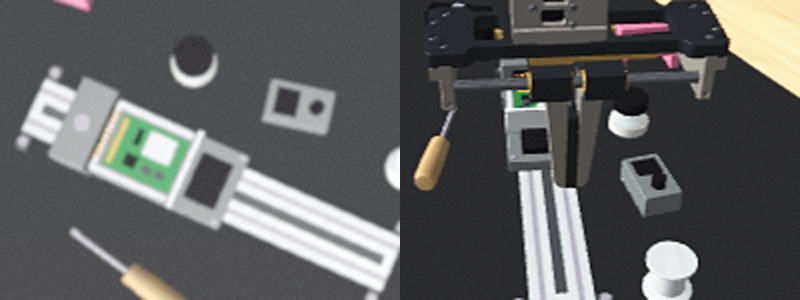

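The top view shows the carriage front against the head at (100,130), the board flat in its tray at (148,153), and the button free at (212,180). Nothing else has moved and the arm is clear.

```bash
python3 -c "
from cell import bot
print(bot.hand_in())"
```

```text
the job is handed in; nothing more can be done
None
```

The job is handed in, with no verdict returned: I held the button down while pushing the carriage about 168 mm to the contact head, then released it and moved clear; the last pictures show the board flat in its tray and nothing else moved.

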